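# Close the crayon mould

### The job

Fold both flaps of the little carton back, well past upright, and take out the upper half of the aluminium crayon mould by its rib. Set it on the two dowels of the lower half (either way round) and press it fully home against the sprung ejector plate, so that the two faces meet. Finish while still holding it pressed shut, flaps still open, and leave the other things on the bench where they are.

Things in the scene. Friction and masses are not known exactly. Their poses are not given: they have to be found in the camera images.
- carton: cardboard carton fixed to the bench, outside 180 (its x) x 150 (its y) x 60 mm high, walls and floor 4 mm, open on top but for two flaps along its 180 mm sides; origin at the centre of its underside, z up. It may stand left or right of the robot, the mould's lower half on the other side
- carton_rim (a point): centre of the carton's mouth, at rim height, 60 mm above the bench
- flap_left (a joint): flap on the carton's +y side, hinged at rim height along the carton's x, 73.5 mm from the middle; 176 mm long, 55 mm deep, 3 mm thick. 0 = level, pi/2 = upright, 2.7 = folded outward. Starts ajar at 0.75 to 1.1; at least 65 mm between the two free edges. Light, stays where put. Swing its edge in an arc about the hinge: a level push on a low flap can jam
- flap_right (a joint): the same on the carton's -y side, opening the other way; 0 = level, pi/2 = upright, up to 2.7 = folded outward
- upper: upper mould half, bare aluminium, 0.41 to 0.55 kg: block 120 (its x) x 56 x 24 mm with a grip rib 60 (x) x 14 (y) x 24 mm high centred on top, and two 12 mm holes right through the block, on its x axis 45 mm either side of the middle. Origin at the centre of the underside, z up. Lies flat, rib up, on the carton's floor, its underside 4 mm above the bench, near the middle of the carton and roughly along it. Unlike in the lower half, no pins stand on it
- rib_top (a point): centre of the top of the upper half's rib, 48 mm above its underside
- lower: lower mould half: aluminium block 120 (its x) x 56 x 24 mm on a plywood board 180 x 110 x 12 mm, fixed to the bench. Two upright steel dowels, 10 mm thick, 26 mm high (the last 6 mm taper to 4 mm at the tip), stand on the block's top face on its x axis, 45 mm either side of the middle. Origin at the centre of the board's underside, z up; the top face lies at z = 36 mm
- parting_face (a point): centre of the lower block's top face, 36 mm above the bench: where the upper half's origin is when the mould is shut
- ejector (a joint): sprung ejector plate 56 x 40 mm in the middle of the lower block. 0 = fully up, its top 8 mm above the block's top face; 0.008 m = pressed flush. It pushes up with about 8 N when up and 16 N when flush, so it carries the upper half's weight with the mould still 8 mm open, and springs the mould open again when let go; about 11 N of push besides the weight shuts it
- ink_tin: steel ink tin, a squat cylinder 68 mm across, 36 mm high; origin at the centre of its underside. Bystander
- sponge_block: brown cork-like sanding block 80 x 50 x 30 mm; origin at the centre of its underside. Bystander
- glass_jar: glass jar with a steel cap, 76 mm across, 110 mm high; origin at the centre of its underside. Bystander
- gum_bottle: white plastic bottle with black cap, 60 mm across, 170 mm high; origin at the centre of its underside. Bystander
- ink_knife: spatula-shaped ink knife lying flat; origin near its middle. Bystander
- water_bowl: white ceramic bowl, 140 mm across the rim, 55 mm high; origin at the centre of its underside. Bystander
- wide_brush: brush lying flat; origin near its middle. Bystander
Mind the look-alikes: they are no part of the job. What is shaped like the upper but purple is not meant.

How it is judged:
By the outcome, as a careful person would: the job done as asked, in the order asked, and still so for the second after the job is handed in, while the arm keeps its last pose, push and grip.
It also fails if it takes over 64 s, if anything falls off the work surface, if the arm or the gripper's body presses on something with over 40 N, if the wrist force passes 120 N, or if a joint passes its speed limit or range.

### The arm

A 6-joint arm with a two-finger parallel gripper is mounted at the origin on the work surface. World frame = base frame: x ahead of the robot, y to its left, z up, the work surface at z = 0. Lengths are in m, angles in rad, forces in N, time in s.
With the tool pointing down it reaches from about 0.35 to 0.925 m from the base axis. Payload 6.4 kg.
Tool frame: the origin (TCP) lies on the centre line of the jaws, within the pads' length; the fingertips stand 19 mm ahead of it and the grasp point (between the pads) is the TCP; z points along the fingers, y is the line along which they close (so a half turn about z gives the same grasp; the last joint's range is limited). The gripper opens to 85 mm and grips with 20 to 120 N. Pads are 22 mm wide; open, the fingers measure 114 mm over their backs; the gripper's body (76 mm by 85 mm) begins 54 mm behind the grasp point. The pads swing forward as they close: fully open they stand 13 mm farther back than shut.
Start: joints at [1.173, 0.245, 1.558, -0, 1.339, -0.174], TCP at [0.144, 0.634, 0.25] pointing down, gripper open.
Joint ranges: [-3.13, 3.13], [-1.02, 2.26], [0.13, 2.54], [-0.95, 4.09], [0.21, 2.88], [-2.74, 2.74]. Speed limits (rad/s): [2.57, 2.57, 3.14, 3.14, 3.14, 3.14].

### API

Orientations are given as a rotation vector (axis times angle).
In Python, from cell import arm, planner, imaging, ticket gives the robot as it stands. The module is installed in compiled form; this text tells all that it offers. Calls block until the motion is done:
- arm.move_ptp(position, orientation): joint-space move of the TCP to a pose.
- arm.move_l(position, attitude=None, rate=0.15): straight line of the TCP; attitude=None keeps the orientation; rate is the mean speed in m/s.
- arm.move_joints(angles): joint-space move.
- arm.grip(opening, f_grip=None): finger opening in m; f_grip is the grip in N (None keeps the last); returns when the fingers have stopped.
- arm.hold(seconds).
- planner.solve_ik(position, orientation): joint angles nearest the present ones, or None.
- arm.state(): the state.
- imaging.camera(name): name is "scene" or "top" or "wrist"; returns a dict with "color" (384x512x3 uint8, red, green, blue), "range_z" (384x512 float32, m along the optical axis (not along the pixel's ray), 0 where there is no reading), "intrinsics" (3x3 intrinsics, pixels), "world_from_camera" (4x4, takes a point from camera to world coordinates); the wrist camera has in their place "mount" (4x4, takes a point from camera to tool coordinates, whose origin is the TCP and whose axes are the flange's). Camera axes: x right, y down, z forward; pixel columns grow to the right and rows downward; lengths in m; the calibration is good to about 2 mm. A picture is of the moment at which its call begins: read the wrist's pose just before it.
A pose or a line that the arm cannot do raises arm.IKError and nothing moves.
- ticket.close_job(): hands the job in; it is judged then, once.
The state is a dict: "clock": time; "joint_pos": joint angles; "joint_vel": joint speeds; "joint_efforts": joint torques, N m; "ee_pos": TCP position; "eef_rot": TCP orientation; "contact_force": force on the tool from outside, world axes, zero at the start; "ft_torque": the same for the moment, N m; "gripper_width": finger opening in m; "grip_force": force on a finger pad.
Only numpy, scipy, OpenCV 4.12 (cv2) and the standard library are available. Lean on these libraries where they do the work, as an engineer would, in place of code of your own. Each camera call takes 0.05 s, during which the arm holds its last target. There are 200 camera calls.

## Working session

There is one attempt and no reset: what is moved stays moved. The work goes in short steps, each a Python script; the robot and the scene stay as the last script left them, time stands still between calls to the robot, and variables do not carry over. Pictures are saved under pics/ and viewed, at most 10 in all, crops included, and the job is handed in when it is done.

```bash
mkdir -p pics; cat > h.py <<'E'
import numpy as np, cv2
from cell import arm, planner, imaging, ticket
from scipy.spatial.transform import Rotation as R
def cloud(c,T):
    K=c["intrinsics"];z=c["range_z"];v,u=np.mgrid[:384,:512]
    P=np.stack([(u-K[0,2])/K[0,0]*z,(v-K[1,2])/K[1,1]*z,z],-1)
    return P@T[:3,:3].T+T[:3,3]
def save(n,c): cv2.imwrite(f"pics/{n}.png",cv2.cvtColor(c,cv2.COLOR_RGB2BGR))
def down(yaw): # tool z down; tool y axis horizontal at angle yaw
    y=np.array([np.cos(yaw),np.sin(yaw),0]);z=np.array([0,0,-1.]);x=np.cross(y,z)
    return R.from_matrix(np.stack([x,y,z],1)).as_rotvec()
E
python3 - <<'E'
from h import *
for n in("top","scene"):
    c=imaging.camera(n); save(n,c["color"]); np.savez(n,**c); print(n,c["world_from_camera"].round(3),c["intrinsics"])
print(arm.state())
E
```

```text
top [[ 0.012 -0.981  0.194  0.254]
 [-1.    -0.015 -0.011 -0.026]
 [ 0.013 -0.194 -0.981  1.553]
 [ 0.     0.     0.     1.   ]] [[449.62262273   0.         252.91230254]
 [  0.         449.62262273 188.20799967]
 [  0.           0.           1.        ]]
scene [[ 0.059  0.583 -0.811  1.867]
 [ 0.998 -0.028  0.052 -0.093]
 [ 0.008 -0.812 -0.583  1.041]
 [ 0.     0.     0.     1.   ]] [[459.94272058   0.         259.45208312]
 [  0.         459.94272058 187.39217294]
 [  0.           0.           1.        ]]
{'clock': 0.1, 'joint_pos': array([ 1.17291597e+00,  2.45761988e-01,  1.55889429e+00,  2.28902218e-05,
        1.33867370e+00, -1.74090425e-01]), 'joint_vel': array([-1.36133043e-04, -3.32012767e-04, -4.06200894e-03,  2.18019708e-04,
       -1.93798962e-03,  3.54943585e-05]), 'joint_efforts': array([-1.14844283e-05, -4.30670679e+01, -3.27131510e+01, -1.15975445e-04,
        2.79187203e-03,  1.27739602e-05]), 'ee_pos': array([0.14405354, 0.63336262, 0.24927795]), 'eef_rot': array([-3.50746328e-01, -3.12143576e+00,  2.60784590e-03]), 'contact_force': array([ 0.04870444, -0.22524113, -0.48393179]), 'ft_torque': array([ 0.0233787 , -0.00551089, -0.01529609]), 'grip_force': 0.0, 'gripper_width': 0.08534416641735598}
```

View pics/top.png

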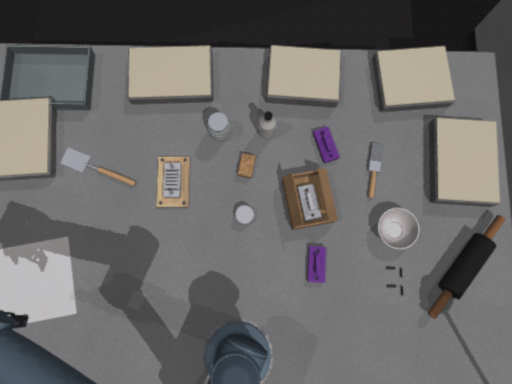

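View pics/scene.png

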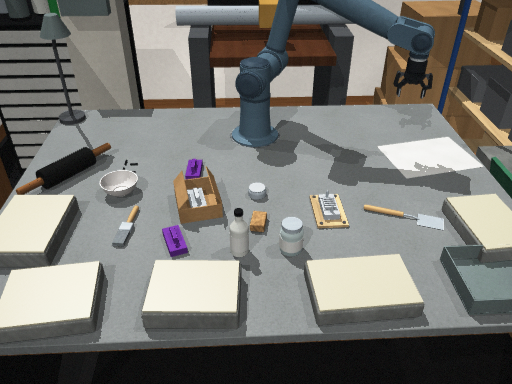

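The top view shows three upper-shaped things: purple at (325,145), purple at (317,264) and bare aluminium inside the carton at (309,203). Only the last fits, being aluminium and in the carton. The lower half is at (173,181). I'll confirm with an enlarged crop and measure.

```bash
python3 - <<'E'
from h import *
t=np.load("top.npz");s=np.load("scene.npz")
a=cv2.resize(t["color"][160:240,270:350],None,fx=5,fy=5,interpolation=cv2.INTER_CUBIC)
b=cv2.resize(t["color"][145:225,135:215],None,fx=5,fy=5,interpolation=cv2.INTER_CUBIC)
save("crop",np.hstack([a,b]))
P=cloud(t,t["world_from_camera"])
hsv=cv2.cvtColor(t["color"],cv2.COLOR_RGB2HSV)
def reg(n,r0,r1,c0,c1,f):
    p=P[r0:r1,c0:c1];m=f(p,hsv[r0:r1,c0:c1]);q=p[m]
    rect=cv2.minAreaRect((q[:,:2]*1000).astype(np.float32));print(n,len(q),q.mean(0).round(4),np.median(q[:,2]).round(4),rect,cv2.boxPoints(rect).round(0).tolist())
reg("carton",155,240,272,350,lambda p,h:p[...,2]>.03)
reg("upper",165,235,280,340,lambda p,h:(p[...,2]>.015)&(h[...,1]<60)&(p[...,2]<.06))
reg("rib",165,235,280,340,lambda p,h:(p[...,2]>.045)&(h[...,1]<60))
reg("board",145,220,145,200,lambda p,h:p[...,2]>.006)
reg("block",145,220,145,200,lambda p,h:(p[...,2]>.028))
# height map of carton, row through the middle
for r in(185,199,213): print(r,[(c,*(P[r,c]*1000).round(0).astype(int)) for c in range(278,342,2)])
for n,(u,v) in dict(tin=(245,215),spo=(247,165),jar=(219,125),bot=(267,122),pur1=(325,145),pur2=(317,264),bowl=(398,228)).items(): print(n,P[v,u].round(3))
E
```

```text
carton 1439 [ 0.5096 -0.2223  0.101 ] 0.0775 ((469.3843078613281, -156.24142456054688), (221.35459899902344, 451.90545654296875), 32.81336212158203) [[254.0, -26.0], [499.0, -406.0], [685.0, -286.0], [440.0, 94.0]]
upper 596 [ 0.507  -0.2329  0.0306] 0.0281 ((517.7901611328125, -230.3966827392578), (180.61538696289062, 146.67068481445312), 11.484999656677246) [[415.0, -177.0], [444.0, -320.0], [621.0, -284.0], [592.0, -141.0]]
rib 93 [ 0.4739 -0.2037  0.2787] 0.0527 ((427.36431884765625, -157.02882385253906), (134.82257080078125, 412.90826416015625), 71.08025360107422) [[210.0, -154.0], [601.0, -288.0], [645.0, -160.0], [254.0, -26.0]]
board 1628 [0.5728 0.2357 0.0319] 0.0147 ((466.87396240234375, 191.22052001953125), (557.271484375, 245.22462463378906), 21.858755111694336) [[163.0, 201.0], [254.0, -26.0], [771.0, 181.0], [680.0, 409.0]]
block 581 [0.5711 0.2332 0.0677] 0.0383 ((430.2000732421875, 146.2457275390625), (481.64495849609375, 106.89830017089844), 31.87632942199707) [[197.0, 64.0], [254.0, -26.0], [663.0, 228.0], [606.0, 319.0]]
185 [(278, np.int64(574), np.int64(-132), np
[... 4424 characters left out ...]
, np.int64(476), np.int64(-285), np.int64(3)), (324, np.int64(475), np.int64(-291), np.int64(8)), (326, np.int64(476), np.int64(-299), np.int64(2)), (328, np.int64(463), np.int64(-289), np.int64(97)), (330, np.int64(464), np.int64(-297), np.int64(92)), (332, np.int64(465), np.int64(-305), np.int64(81)), (334, np.int64(467), np.int64(-314), np.int64(71)), (336, np.int64(477), np.int64(-335), np.int64(-3)), (338, np.int64(476), np.int64(-341), np.int64(5)), (340, np.int64(477), np.int64(-349), np.int64(-2))]
tin [ 0.461 -0.017  0.035]
spo [ 0.635 -0.021  0.039]
jar [0.754 0.074 0.111]
bot [ 0.759 -0.086  0.135]
pur1 [ 0.712 -0.294  0.038]
pur2 [ 0.299 -0.258  0.047]
bowl [ 0.427 -0.548  0.003]
```

View pics/crop.png

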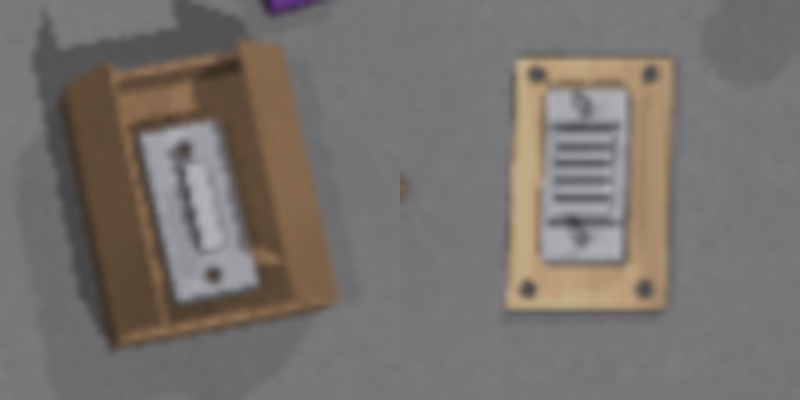

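The crop confirms it: bare aluminium with a rib, in the carton at about (309,203); the lower half's board is on the left at (173,181). Next I fit the geometry.

```bash
cat > fit.py <<'E'
from h import *
t=np.load("top.npz");T=t["world_from_camera"];K=t["intrinsics"];P=cloud(t,T)
hsv=cv2.cvtColor(t["color"],cv2.COLOR_RGB2HSV)
def cast(uv,z):
    d=np.c_[(np.array(uv,float)-K[[0,1],2])/[K[0,0],K[1,1]],np.ones(len(uv))]@T[:3,:3].T
    return T[:3,3]+d*((z-T[2,3])/d[:,2:])
def rect(m,z):
    cs,_=cv2.findContours(m.astype(np.uint8),cv2.RETR_EXTERNAL,cv2.CHAIN_APPROX_NONE)
    c=max(cs,key=cv2.contourArea)[:,0]; return cv2.minAreaRect((cast(c,z)[:,:2]*1000).astype(np.float32))
win=lambda a,b,c,d:(np.mgrid[:384,:512][0]>=a)&(np.mgrid[:384,:512][0]<b)&(np.mgrid[:384,:512][1]>=c)&(np.mgrid[:384,:512][1]<d)
S,V=hsv[...,1],hsv[...,2]
print("upper",rect(win(170,232,285,335)&(S<50)&(V>110),.028))
print("board",rect(win(150,215,150,195)&((S>60)|(V>120)),.012))
print("block",rect(win(155,205,158,190)&(S<60)&(V>60),.036))
# flap planes
m=win(155,240,278,350)&(S>60)&(P[...,2]>.063)&(P[...,2]<.115)&(abs(hsv[...,0].astype(int)-14)<8)
Q=P[m];ax=np.array([.98,.2,0]);ay=np.array([-.2,.98,0])
side=(Q-[.515,-.235,0])@ay
for s in(1,-1):
    q=Q[s*side>25e-3]
    for _ in range(5):
        A=np.c_[q[:,:2],np.ones(len(q))];k,*_=np.linalg.lstsq(A,q[:,2],rcond=None);r=q[:,2]-A@k;q=q[abs(r)<max(.008,2*r.std())]
    g=k[:2];n=np.hypot(*g);hy=np.array([-g[1],g[0]])/n
    p0=q[:,:2].mean(0);p0=p0+g/n**2*(.06-np.array([*p0,1])@k)
    print("flap",s,len(q),"angle",np.arctan(n),"hinge yaw",np.arctan2(hy[1],hy[0]),"pt",p0,"std",r.std(),q.min(0),q.max(0))
E
python3 fit.py
```

```text
upper ((512.5699462890625, -236.89541625976562), (119.70194244384766, 57.00032043457031), 13.472533226013184)
board ((580.7671508789062, 239.1175994873047), (229.61209106445312, 155.14788818359375), 3.235727071762085)
block ((580.5466918945312, 237.88677978515625), (124.80432891845703, 58.48831558227539), 2.5000393390655518)
flap 1 503 angle 1.0484038442917694 hinge yaw 0.2026591955509771 pt [ 0.50011248 -0.15730157] std 0.003596360047020857 [ 0.41774273 -0.20253644  0.06307262] [ 0.59264017 -0.14383238  0.11494341]
flap -1 421 angle 0.8509783111734381 hinge yaw -2.941965845960637 pt [ 0.53297689 -0.31009797] std 0.002618465264032295 [ 0.44185302 -0.32064586  0.06320302] [ 0.61611765 -0.25695675  0.10904078]
```

```bash
cat > flaps.py <<'E'
from h import *
C=np.array([.5167,-.2337]);yw=.202;ax=np.array([np.cos(yw),np.sin(yw)]);ay=np.array([-ax[1],ax[0]])
O=down(yw);HW=.011;TIP=.019
def at(s,u,z): p=C+ay*s*(u-HW); return [*p,z+TIP]
arm.grip(0.0,30)
arm.move_ptp(at(1,HW,.17),O)
for s,th0 in((1,.95),(-1,.75)):
    arm.move_l(at(s,HW,.12),rate=.3); arm.move_l(at(s,HW,.085),rate=.2)
    for th in [th0,1.25,1.57,1.9,2.2,2.5]:
        if th<=1.571: u,z=.0735-.055*np.cos(th),.06+.055*np.sin(th)-.012
        else: u,z=.0735-.043*np.cos(th),.06+.043*np.sin(th)
        arm.move_l(at(s,u,z),rate=.12)
        st=arm.state();print(s,th,st["contact_force"].round(1),round(st["clock"],1))
    arm.move_l(at(s,.0735+.034,.15),rate=.25)
    arm.move_l(at(s,HW,.15),rate=.3)
c=imaging.camera("wrist");np.savez("w1",**c);save("w1",c["color"])
t=imaging.camera("top");np.savez("top2",**t)
st=arm.state();print(st["ee_pos"],st["eef_rot"],st["clock"],c["mount"].round(4),c["intrinsics"])
a=cv2.resize(t["color"][160:240,270:350],None,fx=4.8,fy=4.8,interpolation=cv2.INTER_CUBIC)
save("after_flaps",np.hstack([cv2.resize(c["color"],(480,360)),a[:360,:310]]))
E
python3 flaps.py
```

```text
1 0.95 [0.2 0.2 0.2] 5.2
1 1.25 [ 0.7 -0.3 -1.4] 5.5
1 1.57 [ 0.4  0.3 -1.1] 5.8
1 1.9 [ 0.6 -0.1 -0.4] 6.1
1 2.2 [-0.3  0.4 -0.5] 6.3
1 2.5 [ 0.6  0.1 -0.4] 6.6
-1 0.75 [-0.1 -0.4  0.6] 8.4
-1 1.25 [0.6 0.2 0.2] 8.8
-1 1.57 [0.3 0.3 0.1] 9.1
-1 1.9 [0.2 0.6 0.1] 9.3
-1 2.2 [-0.5 -0.1  0.7] 9.6
-1 2.5 [ 1.1  0.2 -0.6] 9.8
[ 0.51652597 -0.2340944   0.16838874] [-1.98622238e+00 -2.43300019e+00  3.91262441e-04] 10.8167 [[-8.000e-04 -9.463e-01 -3.232e-01  8.420e-02]
 [ 1.000e+00 -9.000e-04 -0.000e+00  0.000e+00]
 [-3.000e-04 -3.232e-01  9.463e-01 -1.239e-01]
 [ 0.000e+00  0.000e+00  0.000e+00  1.000e+00]] [[336.40068839   0.         256.26451815]
 [  0.         336.40068839 190.29394566]
 [  0.           0.           1.        ]]
```

View pics/after_flaps.png

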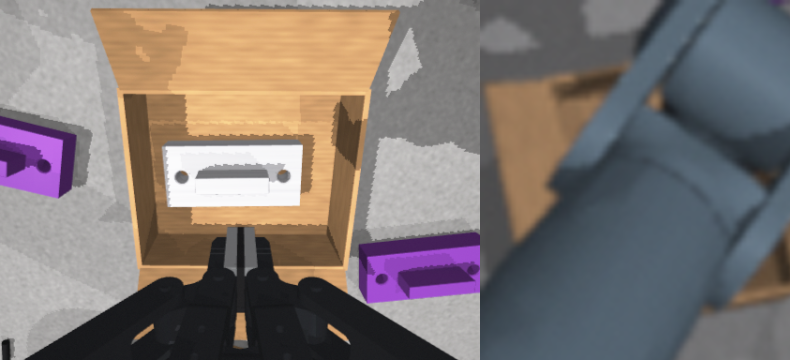

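The wrist view shows both flaps folded outward, with the holes at about (193,189) and (302,188) in full-resolution pixels. I'll locate these, then look at the lower half in the orientation I'll hold the part in.

```bash
cat >> h.py <<'E'
def tmat(st):
    T=np.eye(4);T[:3,:3]=R.from_rotvec(st["eef_rot"]).as_matrix();T[:3,3]=st["ee_pos"];return T
def wcast(c,T,uv,z):
    M=T@c["mount"];K=c["intrinsics"]
    d=M[:3,:3]@np.array([(uv[0]-K[0,2])/K[0,0],(uv[1]-K[1,2])/K[1,1],1]);return M[:3,3]+d*(z-M[2,3])/d[2]
def wproj(c,T,p):
    M=np.linalg.inv(T@c["mount"]);q=M[:3,:3]@p+M[:3,3];q=c["intrinsics"]@q;return q[:2]/q[2]
E
python3 - <<'E'
from h import *
st=arm.state();c=np.load("w1.npz");T=tmat(st)
g=cv2.cvtColor(c["color"],cv2.COLOR_RGB2GRAY)
H=[]
for u,v in((193,189),(302,188)):
    w=g[v-14:v+15,u-14:u+15];_,b=cv2.threshold(w,0,255,cv2.THRESH_BINARY_INV+cv2.THRESH_OTSU)
    cs,_=cv2.findContours(b,cv2.RETR_LIST,cv2.CHAIN_APPROX_NONE)
    cs=[k for k in cs if 40<cv2.contourArea(k)<350]
    k=min(cs,key=lambda k:np.hypot(*(np.array(cv2.minEnclosingCircle(k)[0])-14)))
    r=cv2.fitEllipse(k);uv=np.array(r[0])+[u-14,v-14];H.append(wcast(c,T,uv,.028));print(uv,r[1],H[-1])
H=np.array(H);d=H[1]-H[0];print("centre",H.mean(0),"dist",np.hypot(*d[:2]),"yaw",np.arctan2(d[1],d[0]))
yl=np.deg2rad(2.5);yg=yl-np.pi/2
arm.grip(.05)
arm.move_ptp([.5805,.238,.2],down(yg))
for n,z in(("w2",.2),("w3",.085)):
    arm.move_l([.5805,.238,z],rate=.2);arm.hold(.2)
    st=arm.state();c=imaging.camera("wrist");np.savez(n,T=tmat(st),**c)
    print(st["ee_pos"],st["joint_pos"].round(2),st["clock"])
    im=c["color"] if n=="w2" else np.hstack([im,c["color"]])
save("w23",cv2.resize(im,(800,300)))
E
```

```text
[193.34054947 188.51789379] (12.840846061706543, 13.966124534606934) [ 0.46623258 -0.24888668  0.028     ]
[297.27400589 184.64159966] (19.089181900024414, 23.572843551635742) [ 0.54981558 -0.22842758  0.028     ]
centre [ 0.50802408 -0.23865713  0.028     ] dist 0.08605052507217292 yaw 0.24005581637490303
[0.58053857 0.23788152 0.20000012] [ 0.21  0.24  1.66 -0.    1.24  1.74] 13.9917
[0.58168319 0.23828335 0.08691609] [0.21 0.38 1.71 0.   1.05 1.74] 14.9667
```

View pics/w23.png

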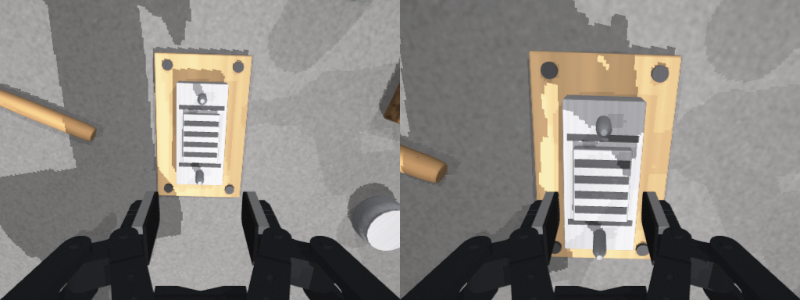

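w2 and w3 show the lower half with its two dowels, at about (129,63)·2 in w2 and (130,80)/(127,155)·2 in w3. I need enlarged views to pick out the dowel tips and the second hole.

```bash
python3 - <<'E'
from h import *
def crop(n,u,v,h=20): 
    c=np.load(n+".npz")["color"][v-h:v+h,u-h:u+h]; return cv2.resize(c,(260,260),interpolation=cv2.INTER_CUBIC)
# composite: each cell 40px -> 260 (6.5x)
a=np.hstack([crop("w2",257,127),crop("w2",255,223),crop("w1",302,188)])
b=np.hstack([crop("w3",260,160),crop("w3",255,308),crop("w1",193,189)])
save("comp",np.vstack([a,b]))
E
```

```text
(no output)
```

View pics/comp.png

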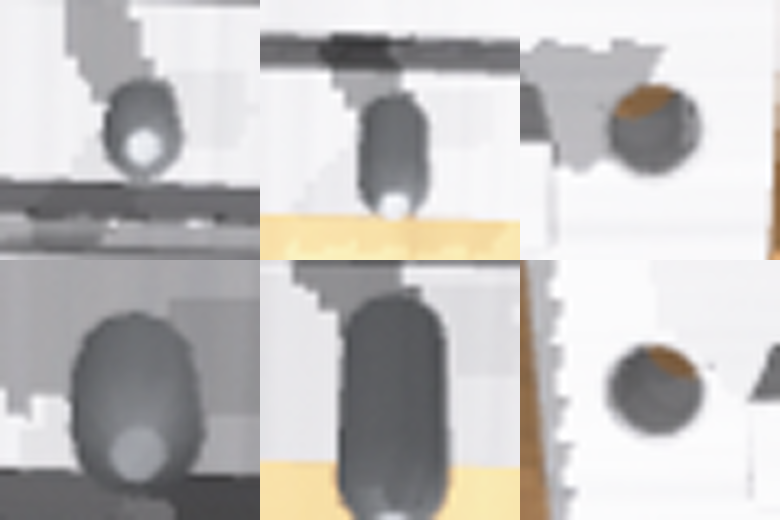

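```bash
python3 - <<'E'
from h import *
def rep(n,H):
    d=H[0]-H[1];print(n,"c",((H[0]+H[1])/2).round(4),"dist",np.hypot(*d[:2]).round(4),"yaw",np.arctan2(d[1],d[0]).round(4))
c=np.load("w1.npz");O=down(.202)
T=tmat(dict(eef_rot=[-1.98622238,-2.433,.000391],ee_pos=[0.51652597,-0.2340944,0.16838874]))
rep("holes",[wcast(c,T,q,.028) for q in((302.3,187.2),(193.3,188.5))])
c=np.load("w2.npz");rep("dowels",[wcast(c,c["T"],q,.062) for q in((258.5,129.1),(255.4,234.2))])
c=np.load("w3.npz");p=wcast(c,c["T"],(260.7,169),.062);print("near w3",p, "tool",np.linalg.inv(c["T"])@[*p,1])
E
```

```text
holes c [ 0.5103 -0.2393  0.028 ] dist 0.0903 yaw 0.2134
dowels c [0.5794 0.2383 0.062 ] dist 0.0901 yaw 0.0151
near w3 [0.62448545 0.2389743  0.062     ] tool [0.0427101  0.00119294 0.02505488 1.        ]
```

Hole and dowel spacings come out at 90.3 and 90.1 mm, so the measurements agree. Now I grasp, lift, and check the part in hand.

```bash
python3 - <<'E'
from h import *
yg=.2134-np.pi/2;x,y=.5103,-.2393
arm.move_l([.5805,.238,.2],rate=.3)
arm.grip(.034)
arm.move_ptp([x,y,.16],down(yg))
arm.move_l([x,y,.075],rate=.15);arm.hold(.2);print(arm.state()["ee_pos"],arm.state()["contact_force"])
arm.move_l([x,y,.0515],rate=.06);arm.hold(.4);s=arm.state();print(s["ee_pos"],s["contact_force"])
arm.grip(0.0,90);arm.hold(.3);s=arm.state();print(s["gripper_width"],s["grip_force"],s["contact_force"],s["ee_pos"])
if .011<s["gripper_width"]<.018:
    arm.move_l([x,y,.17],rate=.12);arm.hold(.4)
    s=arm.state();c=imaging.camera("wrist");np.savez("w4",T=tmat(s),**c);print(s["contact_force"],s["ee_pos"],s["gripper_width"],s["clock"],s["joint_pos"])
    im=c["color"];q=wproj(c,tmat(s),(tmat(s)@[.045,0,.0235,1])[:3]);print(q)
    u,v=q.round().astype(int);k=cv2.resize(im[v-25:v+25,u-25:u+25],(384,384),interpolation=cv2.INTER_CUBIC)
    save("w4",cv2.resize(np.hstack([im,k]),(768,329)));print(u-25,v-25)
E
```

```text
[ 0.51106379 -0.23982825  0.07632487] [-0.08971989 -0.11541748 -1.06686973]
[ 0.51042617 -0.23938009  0.05172627] [ 0.80813765 -0.77569127 -0.78361667]
0.012187137300611774 89.94892716407776 [-1.17015385  2.19078274  4.85317222] [ 0.51045591 -0.23934136  0.05183722]
[ 0.33486385 -0.03275853 -4.51392777] [ 0.51025485 -0.23927186  0.16981245] 0.012062970020237958 21.6333 [-6.39631476e-01  1.32305240e-01  1.84279913e+00 -2.63192617e-06
  1.16679212e+00  7.17777890e-01]
[258.12183119 165.29917334]
233 140
```

View pics/w4.png

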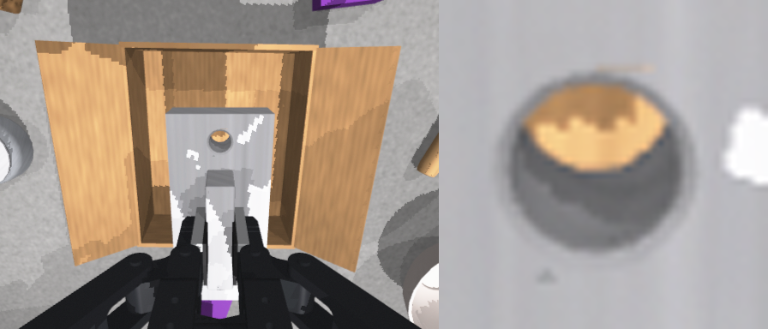

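The part is held square and both flaps are open. The near hole is at (256.5,164.6). I'll compute the target from it and insert step by step, watching forces.

```bash
python3 - <<'E'
from h import *
c=np.load("w4.npz");T=c["T"];p=wcast(c,T,(256.5,164.6),T[2,3]-.0238);h=np.linalg.inv(T)@[*p,1];print("hole in tool",h.round(4))
yg=.0151-np.pi/2;O=down(yg);Rm=R.from_rotvec(O).as_matrix()
t=np.array([.62449,.23897])-(Rm@h[:3])[:2];print("tcp",t,"part centre",t+(Rm@(h[:3]-[.045,0,0]))[:2])
np.save("tgt",t)
s=arm.state()["ee_pos"];arm.move_l([s[0],s[1],.2],rate=.2)
arm.move_ptp([*t,.2],O);arm.move_l([*t,.118],rate=.15);arm.hold(.5)
f0=arm.state()["contact_force"];print(arm.state()["ee_pos"],f0,arm.state()["clock"])
for z in(.112,.108,.104,.100,.097,.094):
    arm.move_l([*t,z],rate=.04);arm.hold(.15);s=arm.state();f=s["contact_force"]-f0
    print(z,s["ee_pos"].round(4),f.round(1),s["ft_torque"].round(2),round(s["clock"],1))
    if f[2]>12 or np.hypot(*f[:2])>12: print("stop");break
E
```

```text
hole in tool [ 4.53e-02 -7.00e-04  2.38e-02  1.00e+00]
tcp [0.57925588 0.23755486] part centre [0.57949513 0.23829053]
[0.57930871 0.23760424 0.11821273] [-0.36043925  0.47954328 -5.37259282] 24.9417
0.112 [0.5793 0.2376 0.112 ] [0.7 0.1 0.4] [0.02 0.   0.  ] 25.4
0.108 [0.5793 0.2376 0.108 ] [ 0.1 -0.4  0.2] [-0.03  0.04  0.01] 25.8
0.104 [0.5793 0.2375 0.104 ] [ 1.2 -0.1 -0.2] [-0.04 -0.02  0.04] 26.2
0.1 [0.5793 0.2376 0.1   ] [ 0.7 -1.   1.1] [-0.02  0.04  0.03] 26.6
0.097 [0.5793 0.2376 0.097 ] [ 0.   0.3 -0.3] [-0.02 -0.01  0.02] 27.0
0.094 [0.5793 0.2376 0.094 ] [1.3 0.4 0.7] [ 0.02 -0.01  0.02] 27.4
```

It's sliding onto the dowels without force. Now I press home.

```bash
python3 - <<'E'
from h import *
t=np.load("tgt.npy");f0=np.array([-.36,.48,-5.37])
for z in(.0915,.0895,.0875,.0858,.0846,.0838,.0833,.0828,.0823,.0818,.0813,.0808):
    arm.move_l([*t,z],rate=.03);arm.hold(.25);s=arm.state();f=s["contact_force"]-f0
    print(z,s["ee_pos"].round(5),f.round(1),s["ft_torque"].round(2),round(s["gripper_width"],4),round(s["clock"],1))
    if f[2]>30 or np.hypot(*f[:2])>15: print("stop");break
c=imaging.camera("wrist");np.savez("w5",T=tmat(s),**c)
a=imaging.camera("scene")["color"];k=cv2.resize(a[170:250,160:370],(768,293),interpolation=cv2.INTER_CUBIC)
save("w5",np.vstack([cv2.resize(c["color"],(400,300)).repeat(1,0) if 0 else np.hstack([cv2.resize(c["color"],(400,300)),np.zeros((300,368,3),np.uint8)]),k]))
E
```

```text
0.0915 [0.57967 0.2376  0.09189] [ 2.1 -0.1  2.6] [ 0.02 -0.19  0.01] 0.0118 27.9
0.0895 [0.57972 0.23766 0.09007] [ 0.4 -0.9 10.1] [-0.06  0.11 -0.04] 0.0116 28.4
0.0875 [0.57973 0.23765 0.08818] [-1.  -1.6 11.5] [-0.1   0.27 -0.04] 0.0118 28.9
0.0858 [0.57973 0.23766 0.08673] [-1.1 -0.8 13.2] [-0.12  0.36  0.02] 0.012 29.4
0.0846 [0.57978 0.23764 0.08572] [-1.5 -0.3 14.6] [-0.19  0.48 -0.04] 0.0118 29.9
0.0838 [0.57977 0.23766 0.08504] [-1.8 -1.3 14.5] [-0.26  0.55 -0.03] 0.0119 30.4
0.0833 [0.57978 0.23767 0.08464] [-2.4 -0.3 15.6] [-0.22  0.59 -0.04] 0.0121 30.9
0.0828 [0.57979 0.23766 0.08417] [-3.4 -1.2 15.5] [-0.24  0.58  0.01] 0.0117 31.4
0.0823 [0.57977 0.2377  0.08385] [-3.3 -1.2 16.4] [-0.23  0.69 -0.03] 0.0119 31.9
0.0818 [0.57977 0.23772 0.08385] [-5.  -3.  19.2] [-0.31  0.93 -0.02] 0.0118 32.4
0.0813 [0.57976 0.2377  0.08382] [-7.2 -2.5 22.5] [-0.41  1.27 -0.03] 0.0118 32.9
0.0808 [0.57979 0.23769 0.08381] [-8.9 -3.7 24.3] [-0.53  1.5  -0.03] 0.0118 33.4
```

View pics/w5.png

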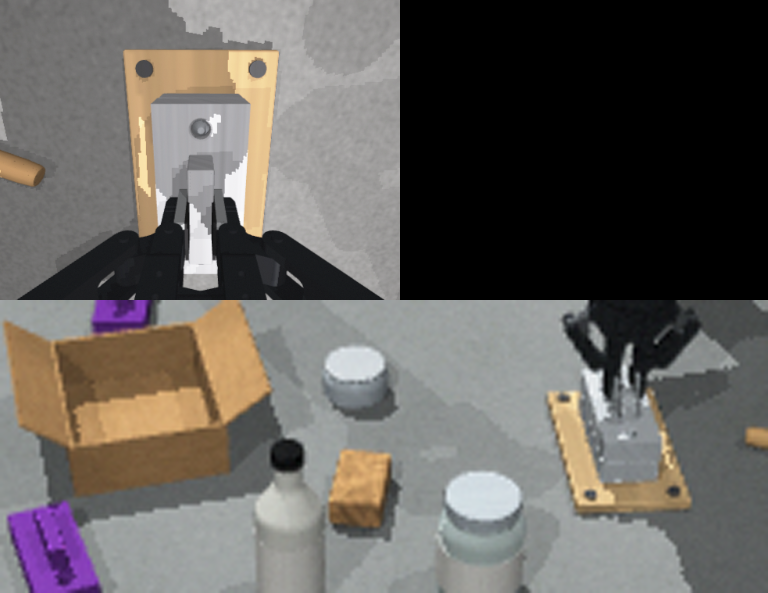

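The push stops dead at TCP z = 0.0838, the computed closed height, and the pictures show the part seated with both flaps open. I'll relieve the side load, press slightly firmer, check it's steady and hand in.

```bash
python3 - <<'E'
from h import *
f0=np.array([-.36,.48,-5.37])
for p in([.5798,.2378,.0808],[.5798,.2378,.0800]):
    arm.move_l(p,rate=.02);arm.hold(.6);s=arm.state();f=s["contact_force"]-f0
    print(s["ee_pos"].round(5),f.round(1),s["ft_torque"].round(2),s["eef_rot"].round(4),down(.0151-np.pi/2).round(4),s["clock"])
if 18<f[2]<38 and s["ee_pos"][2]<.0841: print(ticket.close_job())
E
```

```text
[0.57983 0.2377  0.0838 ] [-11.2  -4.2  27.7] [-0.67  1.83 -0.  ] [ 3.1405e+00  2.4400e-02 -2.3000e-03] [3.1415 0.0237 0.    ] 34.3417
[0.57982 0.23772 0.08378] [-13.3  -5.7  32.1] [-0.84  2.25 -0.04] [ 3.1403e+00  2.4600e-02 -2.9000e-03] [3.1415 0.0237 0.    ] 35.1917
the job is handed in; nothing more can be done
None
```

I folded both flaps back, set the aluminium upper half on the dowels and pressed it shut (TCP z = 0.0838 m, the computed closed height). I handed the job in at 35 s, still pressing with about 32 N; I touched nothing else on the bench.

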